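# Clip the lid of the full food box shut all round

### The arm

A 6-joint arm with a two-finger parallel gripper is mounted at the origin on a cart in front of the work surface, level with it; the furniture and walls round the work are solid. World frame = base frame: x ahead of the robot, y to its left, z up, the work surface at z = 0. Lengths are in m, angles in degrees, forces in N, time in s.
With the tool pointing down it reaches from about 0.35 to 0.875 m from the base axis. Payload 4.2 kg.
Tool frame: the origin (TCP) lies midway between the tips of the shut fingers; the grasp point (between the pads) lies 19 mm behind it; z points along the fingers, y is the line along which they close (so a half turn about z gives the same grasp; the last joint's range is limited). The gripper opens to 87 mm and grips with 3 to 60 N. Pads are 19 mm wide; open, the fingers measure 117 mm over their backs; the gripper's body (75 mm by 190 mm) begins 51 mm behind the grasp point.
Start: joints at [-53.079, 22.042, 0.453, 0, -68.411, -14.817], TCP at [0.235, -0.579, 0.223] pointing down, gripper open.
Joint ranges: [-179.83, 179.83], [-69.29, 118.12], [-61.27, 80.66], [-181.25, 117.63], [-171.15, -9.14], [-177.46, 177.46]. Speed limits (degrees/s): [159.86, 159.86, 180, 180, 180, 180].

### API

Orientations are given as [roll, pitch, yaw] about the fixed x, y, z axes, in that order (R = Rz(yaw) Ry(pitch) Rx(roll)).
In Python, from workcell import env gives the robot as it stands. The module is installed in compiled form; this text tells all that it offers. Calls block until the motion is done:
- env.goto(position, orientation): joint-space move of the TCP to a pose.
- env.move_straight(position, rotation=None, rate=0.15, force_limit=None): straight line of the TCP; rotation=None keeps the orientation; rate is the mean speed in m/s. With force_limit (N) it stops when the force on the tool has changed by that much, and returns True; else False.
- env.set_joints(angles): joint-space move.
- env.gripper_to(opening, grasp_force=None): opening from 0.0 (shut) to 1.0 (fully open); grasp_force is the grip in N (None keeps the last); returns when the fingers have stopped.
- env.dwell(seconds).
- env.inverse_kinematics(position, orientation): joint angles nearest the present ones, or None.
- env.read_state(): the state.
- env.grab_frame(name): name is "scene" or "top" or "wrist"; returns a dict with "image" (400x640x3 uint8, blue, green, red), "fx", "fy", "cx", "cy" (pixels), "position" and "orientation" of the camera in the world. Camera axes: x right, y up, looking along -z (the intrinsics and any distortion apply to the point x, -y, -z); pixel columns grow to the right and rows downward; lengths in m; the calibration is good to about 2 mm. A picture is of the moment at which its call begins. There is no depth.
A pose or a line that the arm cannot do raises env.Unreachable and nothing moves.
- env.close_job(): hands the job in; it is judged then, once.
Trained networks look in a picture, given as the dict that the camera call returned (one of the last four; its "shot" number tells which), for a name from the list of things; names that differ only in an ending like _2 or _b are one class to them, and where a whole thing is asked for, a point or a joint stands for the part that bears it (a point fixed in the world has none). Each returns a list of dicts, best first, with "score" (0 to 1); they miss things now and then, are a little off and sometimes report something else, mostly with a low value. They report only what shows in the picture. A call takes as long as a camera call.
- env.search_frame(picture, thing): "xyz" ([x, y, z] in m, in world coordinates, good to about 4 mm: the middle of the surface that is visible of it).
- env.trace(picture, thing): "mask" (400x640 bool, what is visible of it).
The state is a dict: "clock": time; "joint_positions": joint angles; "qvel": joint speeds; "joint_torque": joint torques, N m; "position": TCP position; "tool_rot": TCP orientation; "force": force on the tool from outside, world axes, zero at the start; "wrist_torque": the same for the moment, N m; "opening": opening from 0.0 (shut) to 1.0 (fully open); "finger_force": force on a finger pad.
Only numpy, scipy, OpenCV 4.12 (cv2) and the standard library are available. Lean on these libraries where they do the work, as an engineer would, in place of code of your own. Each camera call takes 0.05 s, during which the arm holds its last target. There are 200 camera calls.

### The job

The lid lies on the full food box in front of you, but its four side clips still stand open: press each clip down and in against the side of the box with your fingertips until it snaps home behind its catch, so that all four are shut flat. Do not pick up or tip the box, do not shove it across the worktop, and leave the things around it alone.

Things in the scene. Friction and masses are not known exactly. Their poses are not given: they have to be found in the camera images.
- box: white stoneware food box, grey plastic clip lid, 1.5 to 2.1 kg, loose on a non-slip foot 6 mm high (a level push over 10 N can slide it, a hard press down outside its wall can tip it). Body 104 mm along x, 144 mm along y, upright walls; lid overhangs 2 mm, its top is 69.5 mm up. Origin: centre of the underside; z up. A hinged clip on the middle of each of the four sides
- clip_front (a joint): clip on the box's -x side (long side nearest the robot), 64 mm wide, 36 mm long. Hinge axis 64 mm above the worktop, 5.5 mm outside the wall. Angle (rad): 0 = shut, hanging flat along the wall; about 1.57 = straight out; it starts between 0.7 and 1.3 and stays where it is left. Pressed in it meets the catch at 0.34, needs 4 to 5 N at the lip to pass it at 0.17, then snaps through to 0 and is held
- lip_front (a point): middle of the turned-out lip (a bar of radius 2.6 mm, its free lower edge) of the clip on the box's -x side; 33.6 mm from the hinge axis. When shut it is 30 mm above the worktop and 8.5 mm outside the box wall (the lip's outer face 11 mm outside it)
- clip_back (a joint): clip on the box's +x side (far long side), 64 mm wide, 36 mm long. Hinge axis 64 mm above the worktop, 5.5 mm outside the wall. Angle (rad): 0 = shut, hanging flat along the wall; about 1.57 = straight out; it starts between 0.7 and 1.3 and stays where it is left. Pressed in it meets the catch at 0.34, needs 4 to 5 N at the lip to pass it at 0.17, then snaps through to 0 and is held
- lip_back (a point): middle of the turned-out lip (a bar of radius 2.6 mm, its free lower edge) of the clip on the box's +x side; 33.6 mm from the hinge axis. When shut it is 30 mm above the worktop and 8.5 mm outside the box wall (the lip's outer face 11 mm outside it)
- clip_left (a joint): clip on the box's +y side (short side), 46 mm wide, 36 mm long. Hinge axis 64 mm above the worktop, 5.5 mm outside the wall. Angle (rad): 0 = shut, hanging flat along the wall; about 1.57 = straight out; it starts between 0.7 and 1.3 and stays where it is left. Pressed in it meets the catch at 0.34, needs 4 to 5 N at the lip to pass it at 0.17, then snaps through to 0 and is held
- lip_left (a point): middle of the turned-out lip (a bar of radius 2.6 mm, its free lower edge) of the clip on the box's +y side; 33.6 mm from the hinge axis. When shut it is 30 mm above the worktop and 8.5 mm outside the box wall (the lip's outer face 11 mm outside it)
- clip_right (a joint): clip on the box's -y side (short side), 46 mm wide, 36 mm long. Hinge axis 64 mm above the worktop, 5.5 mm outside the wall. Angle (rad): 0 = shut, hanging flat along the wall; about 1.57 = straight out; it starts between 0.7 and 1.3 and stays where it is left. Pressed in it meets the catch at 0.34, needs 4 to 5 N at the lip to pass it at 0.17, then snaps through to 0 and is held
- lip_right (a point): middle of the turned-out lip (a bar of radius 2.6 mm, its free lower edge) of the clip on the box's -y side; 33.6 mm from the hinge axis. When shut it is 30 mm above the worktop and 8.5 mm outside the box wall (the lip's outer face 11 mm outside it)
- tin_beans_half: opened half-size food tin, 75 mm across, 58 mm high, behind the box; bystander. Origin: centre of its underside
- cup_espresso: small striped cup, 65x88x50 mm, behind the box; bystander. Origin: centre of its underside
- teaspoon: teaspoon lying flat, 137 mm long, 13 mm high, beside the box's -y side; bystander. Origin: centre of its underside
- salt_shaker: salt shaker, 44 mm across, 90 mm high, off the box's far right corner; bystander. Origin: centre of its underside
- jam_jar: jam jar, 66 mm across, 99 mm high, at the right near the front edge; bystander. Origin: centre of its underside

How it is judged (in metres and radians):
At the end, for the whole second after the job is handed in: All four clips shut behind their catches (each within 0.08 rad of flat against the box), the box standing flat, still, on the worktop within 60 mm of where it began (value of joint each of clip_front, clip_back, clip_left, clip_right below 0.08 rad and linear speed of box below 0.01 m/s and angle between box's own z axis and vertical below 0.03 rad and height (world z) of box below 0.005 m and distance of box from where it was at the start of the episode below 0.06 m); the robot touches nothing.
It fails at once if the box is lifted, tipped or shoved across the worktop (10 mm up, 0.15 rad, 60 mm) (height (world z) of box above 0.01 m or angle between box's own z axis and vertical above 0.15 rad or distance of box from where it was at the start of the episode above 0.06 m).
It fails at once if a bystander is moved more than 30 mm (distance of any of tin_beans_half, cup_espresso, teaspoon, salt_shaker, jam_jar from where it was at the start of the episode above 0.03 m).
It fails at once if the arm or the gripper's body, not the fingers, presses on the box (over 5 N) (contact force between the arm and box above 5 N).
It also fails if it takes over 67 s, if anything falls off the work surface, if the arm or the gripper's body presses on something with over 40 N, if the wrist force passes 120 N, or if a joint passes its speed limit or range.

## Working session

There is one attempt and no reset: what is moved stays moved. The work goes in short steps, each a Python script; the robot and the scene stay as the last script left them, time stands still between calls to the robot, and variables do not carry over. Pictures are saved under pics/ and viewed, at most 10 in all, crops included, and the job is handed in when it is done.

```bash
mkdir -p pics
python3 - <<'E'
from workcell import env
import cv2,numpy as np
s=env.read_state();print({k:np.round(v,3) for k,v in s.items()})
for n in ("top","scene"):
    f=env.grab_frame(n);cv2.imwrite(f"pics/{n}0.png",f["image"])
    print(n,f["fx"],f["cx"],f["cy"],np.round(f["position"],3),np.round(f["orientation"],2),[k for k in f])
    for t in ["box","lip_front","lip_back","lip_left","lip_right","tin_beans_half","cup_espresso","teaspoon","salt_shaker","jam_jar"]:
        print(t,[(np.round(d["xyz"],3).tolist(),round(d["score"],2)) for d in env.search_frame(f,t)[:2]])
E
```

```text
{'clock': np.float64(0.0), 'joint_positions': array([-5.3080e+01,  2.2092e+01,  3.7900e-01, -3.0000e-02, -6.8411e+01,
       -1.4818e+01]), 'qvel': array([ 0.056, -0.054, -0.135, -0.039,  0.043, -0.055]), 'joint_torque': array([ 0.0000e+00, -3.9067e+01,  1.8741e+01,  4.2200e+00,  1.1000e-02,
       -0.0000e+00]), 'position': array([ 0.235, -0.578,  0.221]), 'tool_rot': array([ 1.79873e+02, -5.00000e-03, -1.57909e+02]), 'force': array([-0.784,  0.283, -0.248]), 'wrist_torque': array([ 0.032,  0.024, -0.008]), 'finger_force': np.float64(0.0), 'opening': np.float64(0.996)}
top 456.46787006174156 317.81021050556564 204.56760797607032 [ 0.387 -0.301  1.13 ] [ 1.035e+01 -6.000e-02 -8.849e+01] ['image', 'fx', 'fy', 'cx', 'cy', 'position', 'orientation', 'shot']
box [([0.519, -0.203, 0.072], 0.69)]
lip_front [([0.455, -0.194, 0.059], 0.86)]
lip_back [([0.589, -0.209, 0.046], 0.79), ([0.454, -0.195, 0.059], 0.59)]
lip_left [([0.531, -0.111, 0.053], 0.48)]
lip_right [([0.512, -0.292, 0.057], 0.56)]
tin_beans_half [([0.686, -0.184, 0.057], 0.87)]
cup_espresso [([0.688, -0.304, 0.022], 0.68)]
teaspoon [([0.53, -0.354, 0.005], 0.65), ([0.452, -0.194, 0.059], 0.24)]
salt_shaker []
jam_jar [([0.422, -0.488, 0.099], 0.63)]
scene 520.6821104883448 322.34140987099363 195.53922806272516 [ 0.1   -1.155  0.738] [ 56.14  -0.94 -27.53] ['image', 'fx', 'fy', 'cx', 'cy', 'position', 'orientation', 'shot']
box [([0.512, -0.242, 0.067], 0.66)]
lip_front [([0.446, -0.196, 0.06], 0.6)]
lip_back []
lip_left []
lip_right [([0.514, -0.295, 0.055], 0.62)]
tin_beans_half [([0.68, -0.2, 0.049], 0.58)]
cup_espresso [([0.681, -0.295, 0.037], 0.98)]
teaspoon [([0.52, -0.353, 0.007], 0.85)]
salt_shaker [([0.593, -0.402, 0.049], 0.87), ([0.516, -0.355, 0.006], 0.66)]
jam_jar [([0.412, -0.522, 0.073], 0.88)]
```

View pics/top0.png

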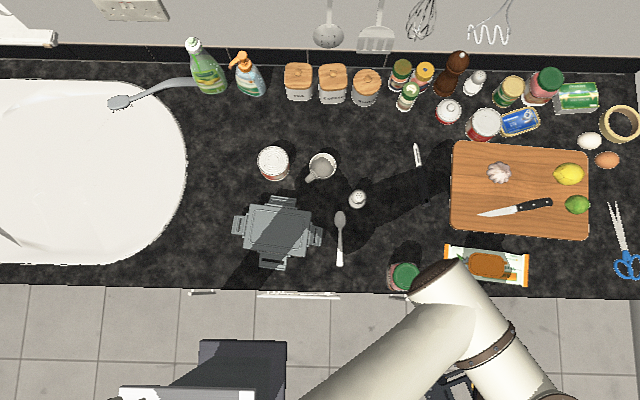

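View pics/scene0.png

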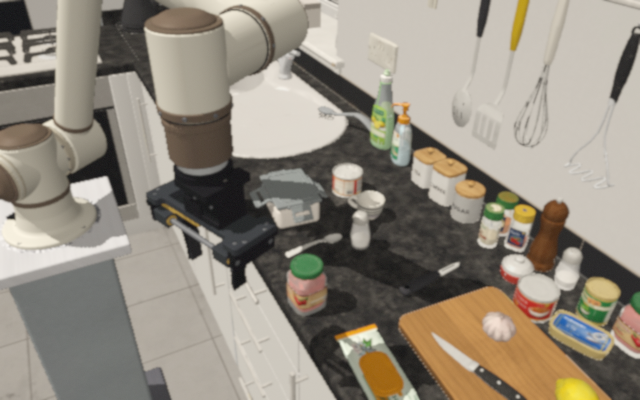

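The pictures show the box at about (277,230) in the top view, with the four clips splayed. The tin at (273,163) and the cup at (322,165) are behind it, and the spoon is at (340,235). Box yaw is about -6°. Next I'll take a closer wrist view.

Run:
```python
from workcell import env
import cv2,numpy as np
env.gripper_to(0.0)
env.goto([0.47,-0.2,0.33],[180,0,-6])
print(np.round(env.read_state()["joint_positions"],1))
f=env.grab_frame("wrist");cv2.imwrite("pics/w0.png",f["image"])
print({k:np.round(f[k],3) for k in f if k!="image"})
m=np.zeros((400,640),np.uint8)
for g in (f,env.grab_frame("top")):
  for t in ["box","clip_front","lip_front","lip_back","lip_left","lip_right","tin_beans_half","cup_espresso","teaspoon","salt_shaker"]:
    print(t,[(np.round(d["xyz"],3).tolist(),round(d["score"],2)) for d in env.search_frame(g,t)[:2]])
print(env.read_state()["clock"])
```

```text
[ -4.9   7.3  -4.2   0.  -78.4  88.8]
{'fx': np.float64(339.183), 'fy': np.float64(339.183), 'cx': np.float64(313.169), 'cy': np.float64(202.244), 'position': array([ 0.533, -0.207,  0.491]), 'orientation': array([-1.3916e+01,  8.2000e-02, -9.6096e+01]), 'shot': np.int64(3)}
box [([0.519, -0.204, 0.069], 0.86)]
clip_front [([0.449, -0.192, 0.059], 0.95)]
lip_front [([0.451, -0.192, 0.059], 0.72)]
lip_back [([0.59, -0.208, 0.05], 0.66), ([0.428, -0.487, 0.084], 0.57)]
lip_left [([0.534, -0.113, 0.058], 0.89)]
lip_right [([0.508, -0.29, 0.049], 0.76)]
tin_beans_half [([0.662, -0.187, 0.056], 0.84)]
cup_espresso [([0.652, -0.286, 0.044], 0.63), ([0.59, -0.211, 0.049], 0.18)]
teaspoon [([0.538, -0.354, 0.011], 0.65)]
salt_shaker [([0.601, -0.38, 0.078], 0.82), ([0.426, -0.484, 0.083], 0.27)]
box [([0.521, -0.222, 0.073], 0.64)]
clip_front [([0.441, -0.196, 0.059], 0.8)]
lip_front [([0.442, -0.198, 0.056], 0.7)]
lip_back [([0.441, -0.192, 0.056], 0.6), ([0.592, -0.212, 0.049], 0.54)]
lip_left [([0.511, -0.299, 0.051], 0.72)]
lip_right [([0.512, -0.3, 0.049], 0.66), ([0.44, -0.196, 0.056], 0.52)]
tin_beans_half [([0.508, -0.303, 0.048], 0.73), ([0.686, -0.184, 0.054], 0.55)]
cup_espresso [([0.685, -0.302, 0.019], 0.85)]
teaspoon [([0.528, -0.353, 0.005], 0.69)]
salt_shaker [([0.602, -0.389, 0.084], 0.58)]
5.4
```

View pics/w0.png

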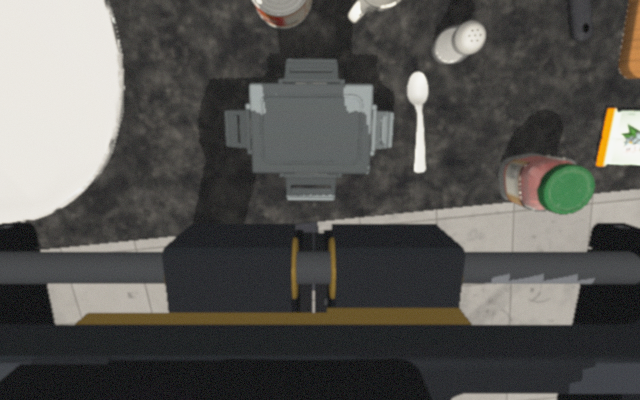

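The wrist view shows the lid spanning about u 249–373, v 84–173. The outer clip edges are at front (312,198), back (311,60), left (227,128) and right (393,129). I'll back-project these.

Run:
```python
import numpy as np, cv2
from scipy.spatial.transform import Rotation as Ro
P=np.array([.533,-.207,.491]);R=Ro.from_euler('xyz',[-13.916,.082,-96.096],degrees=True).as_matrix()
def bp(u,v,z):
    d=R@[(u-313.169)/339.183,-(v-202.244)/339.183,-1]; return (P+d*(z-P[2])/d[2])[:2]
c=[bp(*q,.0695) for q in [(249,84),(373,84),(367,173),(254,173)]]
print(np.round(c,3)); ctr=np.mean(c,0); print("ctr",ctr.round(4), "sides",[np.round(np.linalg.norm(c[i]-c[i-1]),3) for i in range(4)])
for n,q in dict(front=(312,198),back=(311,60),left=(227,128),right=(393,129)).items():
    for z in (.04,.05,.057): print(n,z,np.round(bp(*q,z)-ctr,3))
im=cv2.imread("pics/w0.png")[40:220,200:440];cv2.imwrite("pics/w0c.png",cv2.resize(im,None,fx=3.3,fy=3.3,interpolation=cv2.INTER_CUBIC))
```

```text
[[ 0.58  -0.135]
 [ 0.564 -0.281]
 [ 0.46  -0.266]
 [ 0.475 -0.126]]
ctr [ 0.5197 -0.202 ] sides [np.float64(0.106), np.float64(0.146), np.float64(0.106), np.float64(0.142)]
front 0.04 [-0.092  0.008]
front 0.05 [-0.089  0.008]
front 0.057 [-0.088  0.008]
back 0.04 [ 0.083 -0.009]
back 0.05 [ 0.082 -0.009]
back 0.057 [ 0.081 -0.009]
left 0.04 [0.013 0.108]
left 0.05 [0.013 0.106]
left 0.057 [0.013 0.104]
right 0.04 [-0.011 -0.106]
right 0.05 [-0.011 -0.104]
right 0.057 [-0.01  -0.102]
```

View pics/w0c.png

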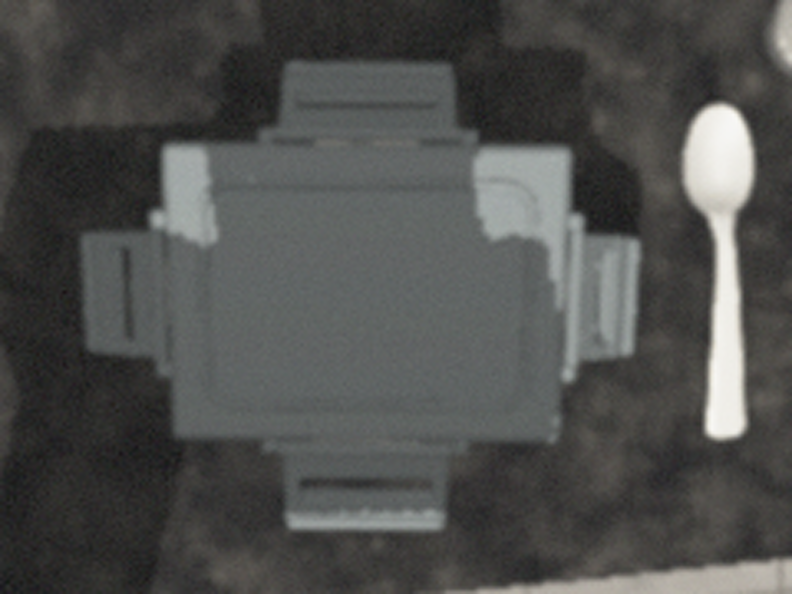

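Estimated clip angles are front about 1.05, back 0.75, left 0.9 and right 0.8. I'll push each lip along its own arc, starting at the front.

```bash
cat > h.py <<'E'
from workcell import env
import numpy as np
C=np.array([.5197,-.202]);Y=np.radians(-6)
ex=np.array([np.cos(Y),np.sin(Y)]);ey=np.array([-ex[1],ex[0]])
S=dict(front=(-ex,.052,-6,1.3),back=(ex,.052,-6,.97),left=(ey,.072,84,1.12),right=(-ey,.072,84,1.05))
def shut(n,lim=9,over=.004):
    d,w,yaw,a0=S[n]
    def tip(a,extra=0):
        p=C+d*(w+.0055+.003*np.cos(a)+.0336*np.sin(a)+.0026+.0095+extra)
        return [*p,.064-.0336*np.cos(a)-.010]
    s=tip(a0,.003)
    env.goto([s[0],s[1],.13],[180,0,yaw]); env.move_straight(s)
    env.dwell(.2); f0=np.array(env.read_state()["force"])
    def rep(t):
        s=env.read_state();f=np.array(s["force"])-f0
        print(n,t,"in %.1f z %.1f out_mm %.1f"%(-f[:2]@d*-1 if 0 else f[:2]@d,f[2],1e3*((np.array(s["position"][:2])-C)@d-w)),round(float(s["clock"]),1))
    for a in np.arange(a0,.35,-.15):
        if env.move_straight(tip(a),rate=.06,force_limit=lim): print("stop",a)
    rep("arc")
    r=env.move_straight(tip(0,-over),rate=.03,force_limit=lim); rep(f"push {r}")
    env.move_straight(tip(.3,.02)); p=env.read_state()["position"]
    env.move_straight([p[0],p[1],.13],rate=.25)
E
python3 - <<'E'
from h import *
import cv2
shut("front")
f=env.grab_frame("wrist");cv2.imwrite("pics/w1.png",f["image"])
E
```

```text
front arc in -0.3 z -0.1 out_mm 31.9 8.9
front push True in -0.3 z 0.0 out_mm 20.3 9.4
```

View pics/w1.png

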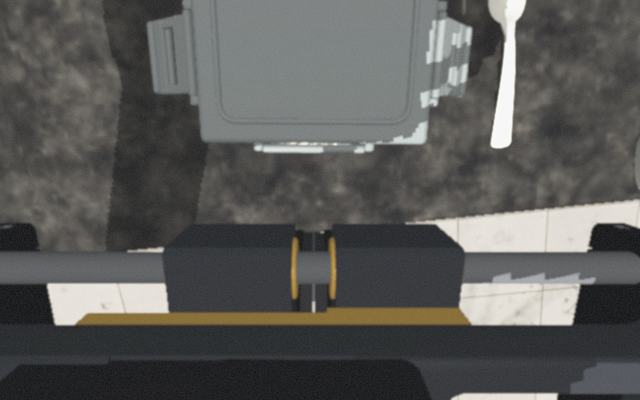

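The front clip at (313,147) now hangs flat, and the stop position matches the shut lip (10.8 mm outside the wall, 11 mm expected). Now the other three.

Run:
```python
from h import *
import cv2
for n in ("left","back","right"): shut(n)
env.goto([0.45,-0.2,0.33],[180,0,-6])
f=env.grab_frame("wrist");cv2.imwrite("pics/w2.png",cv2.resize(f["image"][:230,150:500],None,fx=2.2,fy=2.2,interpolation=cv2.INTER_CUBIC))
print({n:(np.round(d[0]["xyz"],3) if d else None) for n in ("box","tin_beans_half","teaspoon","cup_espresso") for d in [env.search_frame(f,n)]},env.read_state()["clock"])
```

```text
left arc in -0.2 z -0.3 out_mm 32.3 14.1
left push True in 4.3 z 3.9 out_mm 21.0 14.6
back arc in 3.3 z -0.2 out_mm 33.8 18.9
back push True in 2.6 z 0.4 out_mm 24.2 19.4
right arc in -1.8 z 0.4 out_mm 34.6 26.3
right push True in 1.0 z 0.5 out_mm 30.7 26.6
{'box': array([ 0.519, -0.21 ,  0.069]), 'tin_beans_half': None, 'teaspoon': array([ 0.578, -0.208,  0.066]), 'cup_espresso': None} 31.4417
```

View pics/w2.png

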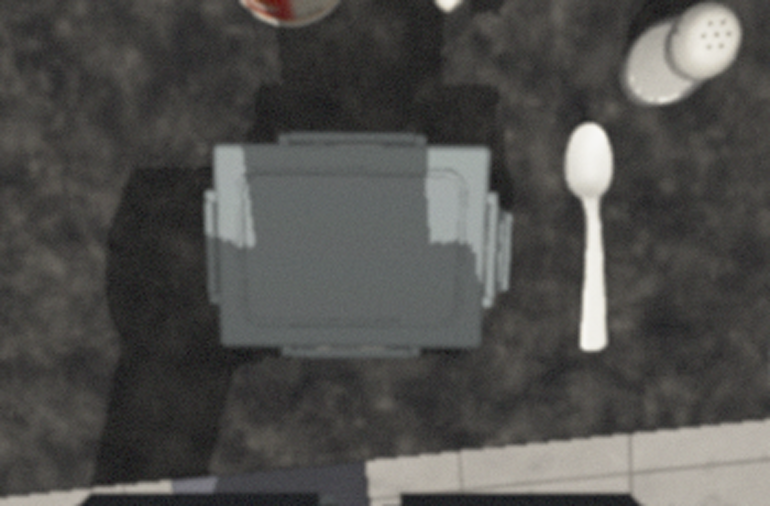

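Right is still open, with its tab showing at (506,250). Back may not be home either. I'll press both again, more slowly.

Run:
```python
from h import *
import cv2
def press(n,lim,rate=.015):
    d,w,yaw,_=S[n]
    T=lambda o,z:[*(C+d*(w+o)),z]
    env.goto(T(.044,.13),[180,0,yaw]); env.move_straight(T(.044,.020)); env.dwell(.2)
    r=env.move_straight(T(.012,.020),rate=rate,force_limit=lim)
    s=env.read_state(); print(n,r,"out_mm %.1f"%(1e3*((np.array(s["position"][:2])-C)@d-w)),np.round(s["force"],1),round(float(s["clock"]),1))
    env.move_straight(T(.044,.020)); env.move_straight(T(.044,.13),rate=.25)
press("right",11); press("back",8)
env.goto([0.45,-0.2,0.33],[180,0,-6])
f=env.grab_frame("wrist");cv2.imwrite("pics/w3.png",cv2.resize(f["image"][:230,150:500],None,fx=2.2,fy=2.2,interpolation=cv2.INTER_CUBIC))
print(env.read_state()["clock"])
```

```text
right True out_mm 22.4 [-0.3 -3.3  0.6] 37.7
back True out_mm 24.2 [ 1.4 -0.4  0.5] 44.8
46.775
```

View pics/w3.png

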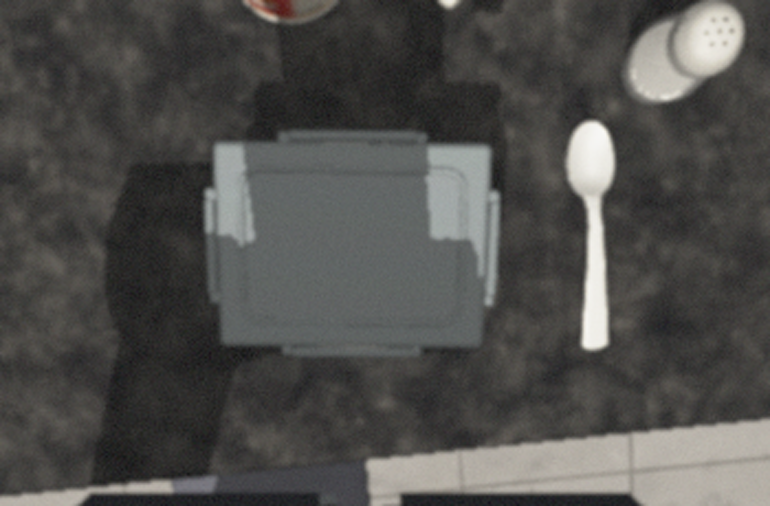

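In the last picture no clip tab sticks out on any side. The stop positions for all four sides (20.3, 24.2, 21.0 and 22.4 mm) fit shut clips with a 2 mm error in the box centre. Back also stopped at the same 24.2 mm in two separate pushes.

```bash
python3 -c "
from workcell import env
print(env.close_job())"
```

```text
the job is handed in; nothing more can be done
None
```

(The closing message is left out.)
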